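# Push two round tiles into their recesses in a mosaic panel

### The arm

A 6-joint arm with a two-finger parallel gripper is mounted at the origin on the work surface. World frame = base frame: x ahead of the robot, y to its left, z up, the work surface at z = 0. Lengths are in mm, angles in degrees, forces in N, time in s.
With the tool pointing down it reaches from about 300 to 875 mm from the base axis. Payload 6.4 kg.
Tool frame: the origin (TCP) lies on the centre line of the jaws, within the pads' length; the fingertips stand env.nose_length ahead of it and the grasp point (between the pads) lies 6 mm ahead of it (env.nose_length is the distance from the TCP to the fingertips, in mm); z points along the fingers, y is the line along which they close (so a half turn about z gives the same grasp; the last joint's range is limited). The gripper opens to 85 mm and grips with 20 to 120 N. Pads are 22 mm wide; open, the fingers measure 114 mm over their backs; the gripper's body (76 mm by 85 mm) begins 54 mm behind the grasp point. The pads swing forward as they close: fully open they stand 13 mm farther back than shut.
Start: joints at [-77.195, 10.359, 92.074, -0, 77.567, -11.82], TCP at [239.613, -522.711, 256.288] pointing down, gripper open.
Joint ranges: [-171.53, 171.53], [-51.25, 118.39], [17.06, 147.69], [-65.23, 245.23], [0, 150.52], [-178.68, 178.68]. Speed limits (degrees/s): [147.25, 147.25, 172.46, 180, 180, 180].

### API

Orientations are given as a 3x3 rotation matrix whose columns are the frame's x, y, z axes.
In Python, from station import env gives the robot as it stands.
- The arm moves only by the shell command python3 -m creep 'ROWS' [FORCE]. ROWS is JSON, a list of rows, each a list of 7 numbers: the turn, a rotation vector about the tool's x, y, z in degrees, then the shift along the tool's x, y, z in cm, then the finger opening in cm, from 0 to 8.54. A call has 1 to 5 rows; each row shifts and turns the commanded pose from where the row before left it, along the tool's axes as they then stand; what a row does not reach is not made up. A row lasts 1/12 s, in which the tool goes at most 41.7 mm and 7.16 degrees, less where a joint would pass 70% of its speed; a pose out of reach is approached as far as the arm can. A call is refused whole if a number of a shift passes 4.17 or a number of a turn 7.16, either way. A call with a gripper value outside its range is refused whole. The fingers move at their own pace and stop on an object; FORCE is the grip in N (left out, the last holds). Time passes only in rows, so rows that do not move let the fingers close. It gives the time, the measured TCP pose, the force, the opening and the grip force at its end, in the units of the state.
- env.state(): the state, without advancing time (a new reading comes with each control period).
- env.get_image(name): name is "side" or "top" or "wrist"; returns the picture (420x560x3 uint8, blue, green, red); there is no depth.
- env.get_calibration(name): a dict with "fovy" (degrees; the focal length in pixels is half the picture's height over the tangent of half this angle, whatever the lens; pixels are square), "cx", "cy" (the principal point, pixels), "rvec" (rotation vector, rad) and "tvec" (3), from world to camera coordinates, as OpenCV has them. Camera axes: x right, y down, z forward; pixel columns grow to the right and rows downward; lengths in mm; the calibration is good to about 2 mm. A picture is of the moment at which its call begins: read the wrist's pose just before it. get_calibration takes no time and is no camera call; for the wrist camera it gives the pose at the moment of the call.
- env.sign_off(): hands the job in; it is judged then, once.
The state is a dict: "time": time; "joint_pos": joint angles; "dq": joint speeds; "effort": joint torques, N m; "tcp_pos": TCP position; "orientation": TCP orientation; "force": force on the tool from outside, world axes, zero at the start; "wrist_torque": the same for the moment, N m; "width": finger opening in mm; "grasp_force": force on a finger pad.
Only numpy, scipy, OpenCV 4.12 (cv2) and the standard library are available. Lean on these libraries where they do the work, as an engineer would, in place of code of your own. Each camera call takes 0.05 s, during which the arm holds its last target. There are 200 camera calls.

### The job

Two loose round tiles, a large and a small one, lie on the mosaic panel. Push each one across the panel with the fingertips until it drops into the round recess of its own size and lies flat in it, level with the panel. Only push them, do not pick them up, and leave the other things where they are.

Things in the scene. Friction and masses are not known exactly. Their poses are not given: they have to be found in the camera images.
- panel: fixed mosaic panel, white with a dotted pattern and dark border, 240 mm (its x) by 360 mm (its y) by 24 mm thick, lying flat on the table, immovable. Origin at the centre of its underside, z up: its top face is at z = 24 mm. Turned about the vertical by up to 20 degrees. In its half farther from the robot are two round recesses with grey floors and chamfered mouths.
- panel_hole0 (a point): centre of the mouth of the large round recess, level with the panel's top face: 70 mm in diameter, 12 mm deep. It is the left one (+y on the panel).
- panel_hole1 (a point): centre of the mouth of the small round recess, level with the panel's top face: 52 mm in diameter, 12 mm deep. It is the right one (-y on the panel).
- large_tile_center (a point): the large of two loose round glazed tiles: a flat disc 64 mm in diameter, 12 mm thick, about 85 g, blue on top with a white eight-petal rosette. The point is its centre, 6 mm above its underside; z is the disc's axis. It starts flat on the panel's top face in the half nearer the robot, at the left or the right. It slides when pushed at its edge, and fits its recess with 3 mm to spare all round.
- small_tile_center (a point): the small of two loose round glazed tiles: a flat disc 46 mm in diameter, 12 mm thick, about 45 g, blue on top with a white eight-petal rosette. The point is its centre, 6 mm above its underside; z is the disc's axis. It starts flat on the panel's top face in the half nearer the robot, at the left or the right. It slides when pushed at its edge, and fits its recess with 3 mm to spare all round.
- star_tile: loose eight-pointed unglazed tile, 37 mm over its points, 12 mm thick, lying on the panel beyond and between the recesses. Not part of the job. Origin at its underside, in the middle.
- rub_block: loose wooden rubbing block 70 x 30 x 18 mm (long side along its x), lying on the panel near its left (+y) end. Not part of the job. Origin at its underside, in the middle.
- square_tile: loose unglazed square tile 32 x 32 x 12 mm, lying on the panel near its right (-y) end. Not part of the job. Origin at its underside, in the middle.
- tea_glass: empty tea glass, 68 mm across, 85 mm tall, on the table left of the panel. Not part of the job. Origin at its underside, in the middle.
- brush: hand brush lying on the table right of the panel. Not part of the job. Origin at its underside (on the line of its handle).
- hex_tile: loose six-sided unglazed tile, 66 mm over its corners, 12 mm thick, on the table left of the panel. Not part of the job. Origin at its underside, in the middle.
There are look-alikes about, which are no part of the job. Leave any yellow look-alike of the part that bears small_tile_center alone.

How it is judged (in metres and radians):
At the end, for the whole second after the job is handed in: The large tile lies in the large recess and the small tile in the small one: each centre within 4.5 mm of its recess's centre across the panel, 16 to 19.5 mm above the panel's underside (18 mm when fully down, its top then level with the panel), and tilted less than 0.07 rad (horizontal distance between large_tile_center and panel_hole0 below 0.0045 m and z of large_tile_center in the frame of panel between 0.016 and 0.0195 m and angle between each of large_tile_center, small_tile_center's own z axis and vertical below 0.07 rad and horizontal distance between small_tile_center and panel_hole1 below 0.0045 m and z of small_tile_center in the frame of panel between 0.016 and 0.0195 m); the robot touches nothing.
It fails at once if a round tile is picked up (its centre more than 6 mm above where it lies when flat on the panel) (z of any of large_tile_center, small_tile_center in the frame of panel above 0.036 m).
It fails at once if one of the other things is moved by more than 15 mm (distance of any of star_tile, rub_block, square_tile, tea_glass, brush, hex_tile from where it was at the start of the episode above 0.015 m).
It also fails if it takes over 48 s, if anything falls off the work surface, if the arm or the gripper's body presses on something with over 40 N, if the wrist force passes 120 N, or if a joint passes its speed limit or range.

## Working session

There is one attempt and no reset: what is moved stays moved. The work goes in short steps, Python scripts to look and compute and a shell command to move; the robot and the scene stay as the last step left them, time stands still between calls to the robot, and variables do not carry over. Pictures are saved under pics/ and viewed, at most 10 in all, crops included, and the job is handed in when it is done.

```bash
ls; mkdir -p pics; python3 - <<'E'
from station import env
import cv2,numpy as np
s=env.state();print({k:np.round(v,2).tolist() for k,v in s.items()},env.nose_length)
for n in("top","side"):
    im=env.get_image(n);cv2.imwrite(f"pics/{n}0.png",im);c=env.get_calibration(n);print(n,c)
E
```

```text
pics
{'time': 0.0, 'joint_pos': [-77.19, 10.4, 92.13, -0.0, 77.57, -11.82], 'dq': [-0.0, -0.09, 0.03, -0.05, 0.12, -0.02], 'effort': [0.0, -44.49, -35.13, -0.0, 0.01, 0.0], 'tcp_pos': [239.49, -522.19, 255.39], 'orientation': [[0.91, 0.42, -0.0], [0.42, -0.91, 0.0], [0.0, -0.0, -1.0]], 'force': [0.78, -0.29, 0.14], 'wrist_torque': [-0.0, 0.05, -0.03], 'grasp_force': 0.0, 'width': 85.52} 25.0
top {'fovy': 49.431562019373764, 'cx': 274.0090996372386, 'cy': 218.7424074710321, 'rvec': array([ 2.16238167, -2.20894344,  0.08697999]), 'tvec': array([-4.41212913e-01,  6.06224057e+02,  1.08442740e+03])}
side {'fovy': 57.43258916870667, 'cx': 278.0763697412483, 'cy': 212.95132097102373, 'rvec': array([ 0.92972293, -2.48589436,  1.06841284]), 'tvec': array([458.16144259, 313.54736449, 658.67080731])}
```

View pics/top0.png

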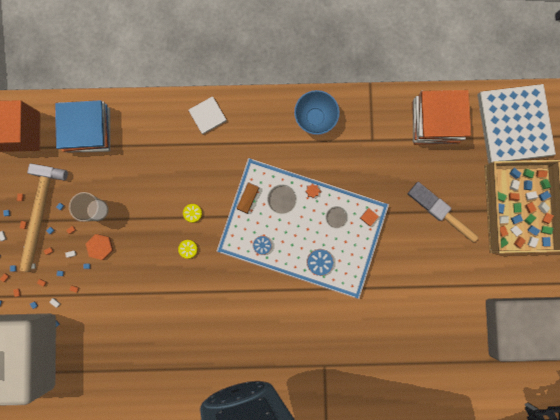

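View pics/side0.png

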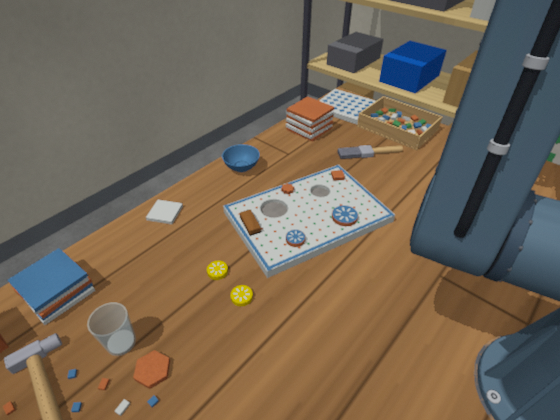

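The top view shows the blue tiles: small at (262,245), large at (320,262). The recesses are large at (282,199) and small at (337,217), so the paths cross. Possible mix-ups for the small tile are the yellow discs at (192,213) and (188,249) and the blue bowl at (317,113). By the description I choose the blue discs on the panel.

```bash
cat > h.py <<'E'
from station import env
import cv2,numpy as np
def ray(n,uv,z,c=None):
    c=c or env.get_calibration(n);f=210/np.tan(np.radians(c['fovy'])/2)
    R=cv2.Rodrigues(np.array(c['rvec'],float))[0];t=np.array(c['tvec'],float)
    uv=np.atleast_2d(uv).astype(float)
    d=np.c_[(uv[:,0]-c['cx'])/f,(uv[:,1]-c['cy'])/f,np.ones(len(uv))]@R
    o=-R.T@t
    return (o+d*((z-o[2])/d[:,2])[:,None])[:,:2]
def proj(n,p,c=None):
    c=c or env.get_calibration(n);f=210/np.tan(np.radians(c['fovy'])/2)
    K=np.array([[f,0,c['cx']],[0,f,c['cy']],[0,0,1]])
    return cv2.projectPoints(np.array(p,float).reshape(-1,1,3),c['rvec'],c['tvec'],K,None)[0][:,0]
def blobs(mask,amin=60):
    m=cv2.morphologyEx(mask.astype(np.uint8)*255,cv2.MORPH_CLOSE,np.ones((5,5)))
    return [k for k in cv2.findContours(m,cv2.RETR_EXTERNAL,cv2.CHAIN_APPROX_NONE)[0] if cv2.contourArea(k)>amin]
E
python3 - <<'E'
from h import *
im=cv2.imread("pics/top0.png")
roi=np.zeros(im.shape[:2],bool);roi[150:305,210:400]=1
hsv=cv2.cvtColor(im,cv2.COLOR_BGR2HSV);h,s,v=[hsv[...,i].astype(int) for i in range(3)]
# panel outline: white or blue (not wood)
pan=roi&(((s<60)&(v>90))|((h>95)&(h<125)&(s>80)))
k=max(blobs(pan),key=cv2.contourArea)
q=cv2.minAreaRect(k);W=ray("top",cv2.boxPoints(q),24)
print("corners",W.round(1).tolist(),"sides",np.linalg.norm(np.diff(W,axis=0),axis=1).round(1),"c",W.mean(0).round(1))
inn=cv2.erode(cv2.drawContours(np.zeros(im.shape[:2],np.uint8),[k],-1,1,-1),np.ones((11,11)))>0
blue=inn&(h>95)&(h<125)&(s>80)
for k in blobs(blue):
    m=np.zeros_like(im[...,0]);cv2.drawContours(m,[k],-1,1,-1)
    (u,w),r=cv2.minEnclosingCircle(k);p=ray("top",cv2.convexHull(k)[:,0],36);print("blue",round(u),round(w),np.mean([p.min(0),p.max(0)],0).round(1),(p.max(0)-p.min(0)).round(1))
grey=inn&(s<60)&(v<165)
for k in blobs(grey,150):
    p=ray("top",k[:,0],24);x,y,w,hh=cv2.boundingRect(k);print("grey",x+w/2,y+hh/2,np.mean([p.min(0),p.max(0)],0).round(1),(p.max(0)-p.min(0)).round(1))
for k in blobs(inn&((h<15)|(h>170))&(s>110),20):
    p=ray("top",k[:,0],36);print("red",np.mean([p.min(0),p.max(0)],0).round(1),(p.max(0)-p.min(0)).round(1))
cv2.imwrite("pics/crop0.png",cv2.resize(im[150:305,210:400],None,fx=4,fy=3.8))
E
```

```text
corners [[529.7, 128.5], [758.8, 49.3], [635.4, -295.5], [409.7, -211.4]] sides [242.4 366.2 240.9] c [583.4 -82.3]
blue 320 262 [ 499.5 -120.5] [57.2 57.4]
blue 262 245 [542.9  16.8] [38.4 38.4]
grey 337.0 217.0 [ 608.2 -164.9] [51.3 51.2]
grey 282.0 199.5 [653.9 -32.6] [68.7 70.6]
red [ 599.7 -241.3] [48.2 38.7]
red [ 669.1 -108.6] [31.4 33.7]
red [662.5  48.2] [79.7 48.9]
```

View pics/crop0.png

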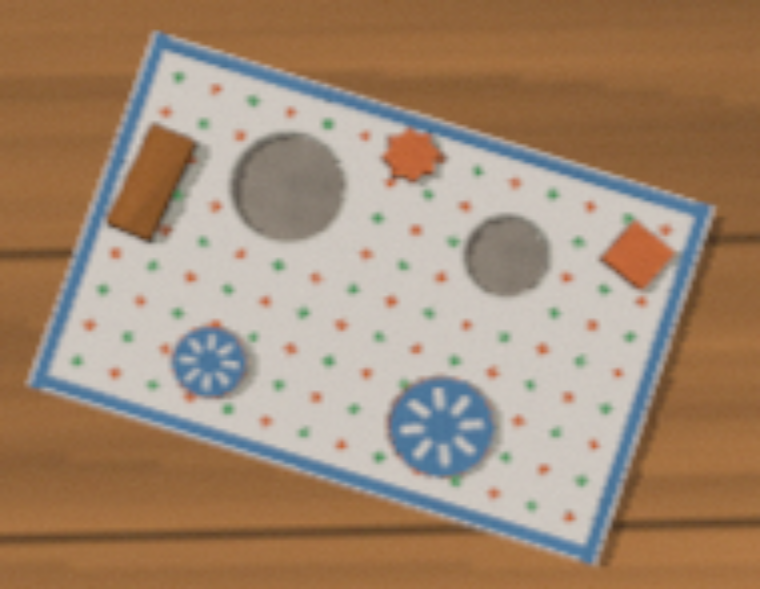

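The crop confirms both blue rosette tiles: small at the left, large at the right. The square is at the right end, the star at the top and the block at the left.

The plan is to straddle each tile's back edge with partly open fingertips, which makes a V-shaped pusher, and push along tool x.

```bash
python3 -m creep '[[0,0,-4.9,3.3,-2,0,4],[0,0,0,3.3,-2,0,4],[0,0,0,3.3,-2,0,4],[0,0,0,3.3,-2,0,4],[0,0,0,3.3,-2,0,4]]' 20
python3 -m creep '[[0,0,0,3.3,-2,0,4],[0,0,0,3.3,-2,0,4],[0,0,0,3.3,-2,0,4],[0,0,0,3.3,-2,0,4],[0,0,0,3.3,-2,0,4]]'
cat >> h.py <<'E'
L=np.array([499.5,-120.5]);H0=np.array([653.9,-32.6]);S=np.array([542.9,16.8]);H1=np.array([608.2,-164.9])
def go(target,dirv,z):
    "print turn about tool z (deg) and the shift in cm along the tool axes AFTER that turn"
    s=env.state();p=np.array(s['tcp_pos']);R=np.array(s['orientation'])
    a=np.degrees(np.arctan2(dirv[1],dirv[0])-np.arctan2(R[1,0],R[0,0]));a=(a+180)%360-180
    d=np.array([target[0],target[1],z])-p;u=np.array(dirv)/np.linalg.norm(dirv)
    print("t",round(s['time'],2),"tcp",p.round(1),"z-axis",R[:,2].round(3),"turnz",round(-a,2),"shift cm",np.round([d[:2]@u,d[:2]@[u[1],-u[0]],-d[2]],1)/10,"F",np.round(s['force'],1),"w",round(s['width'],1),"nose",env.nose_length)
E
python3 - <<'E'
from h import *
u=(H0-L)/np.linalg.norm(H0-L)
go(L-u*60,u,256)
im=env.get_image("wrist");cv2.imwrite("pics/w0.png",im)
print(proj("wrist",[[*L,36],[*S,36],[*H0,24],[*H1,24]]).round())
E
```

```text
time: 0.52
tcp_pos: [337.0, -354.3, 255.8]
orientation: [[0.87, 0.492, -0.0], [0.492, -0.87, 0.001], [0.0, -0.001, -1.0]]
force: [1.2, 0.8, 0.5]
width: 40.4
grasp_force: 0.0
time: 0.93
tcp_pos: [431.3, -185.9, 256.1]
orientation: [[0.87, 0.493, -0.0], [0.493, -0.87, 0.0], [-0.0, -0.0, -1.0]]
force: [0.2, -0.5, 0.6]
width: 40.0
grasp_force: 0.0
t 0.93 tcp [ 431.3 -185.9  256.1] z-axis [-0.  0. -1.] turnz -0.14 shift cm [ 3.16 -2.31  0.01] F [ 0.2 -0.5  0.6] w 40.0 nose 25.0
[[260. 104.]
 [159.  -9.]
 [257. -92.]
 [346.  32.]]
```

View pics/w0.png

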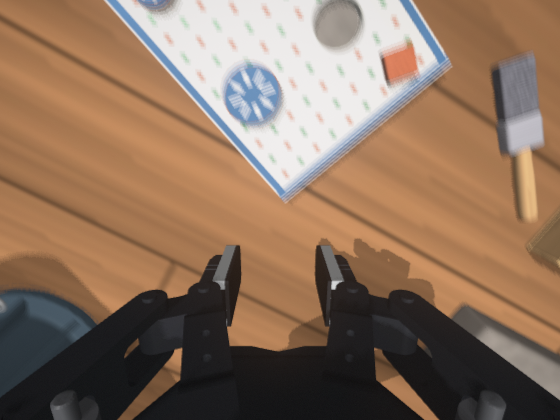

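The wrist view shows the large tile at (253,95), close to the predicted (260,104); the picture was taken in motion. Next I go behind and above it and look again at rest.

```bash
python3 -m creep '[[0,0,0,0.64,-0.46,3,4],[0,0,0,0.64,-0.46,3,4],[0,0,0,0.64,-0.46,3,4],[0,0,0,0.64,-0.46,3,4],[0,0,0,0.6,-0.46,3,4]]'
python3 -m creep '[[0,0,0,0,0,0,4],[0,0,0,0,0,0,4]]' >/dev/null
cat >> h.py <<'E'
def look(name,z=36):
    im=env.get_image("wrist");c=env.get_calibration("wrist");cv2.imwrite(f"pics/{name}.png",im)
    hsv=cv2.cvtColor(im,cv2.COLOR_BGR2HSV);h,s,v=[hsv[...,i].astype(int) for i in range(3)]
    for k in blobs((h>95)&(h<125)&(s>110)&(v>70),300):
        p=ray("wrist",cv2.convexHull(k)[:,0],z,c)
        (x,y),r=cv2.minEnclosingCircle(p.astype(np.float32));(u,w),_=cv2.minEnclosingCircle(k)
        if 12<r<40: print("blue px",round(u),round(w),"world",round(x,1),round(y,1),"r",round(r,1))
    for k in blobs((s<60)&(v>60)&(v<165),1500):
        p=ray("wrist",cv2.convexHull(k)[:,0],24,c)
        (x,y),r=cv2.minEnclosingCircle(p.astype(np.float32));(u,w),_=cv2.minEnclosingCircle(k)
        if 20<r<45: print("grey px",round(u),round(w),"world",round(x,1),round(y,1),"r",round(r,1))
E
python3 - <<'E'
from h import *
u=(H0-L)/np.linalg.norm(H0-L)
go(L-u*60,u,56);look("w1")
E
```

```text
time: 1.4
tcp_pos: [447.0, -151.7, 104.9]
orientation: [[0.87, 0.493, 0.0], [0.493, -0.87, -0.0], [0.0, 0.0, -1.0]]
force: [1.7, -0.4, 0.7]
width: 39.9
grasp_force: 0.0
t 1.57 tcp [ 445.8 -151.4  105. ] z-axis [-0.004  0.003 -1.   ] turnz -0.08 shift cm [ 0.19 -0.03  4.9 ] F [0.6 0.8 0.2] w 39.7 nose 25.0
blue px 513 146 world 568.0 -256.3 r 33.5
blue px 274 137 world 498.3 -122.0 r 29.3
blue px 79 32 world 495.4 3.7 r 22.1
grey px 431 15 world 609.4 -166.0 r 26.9
```

View pics/w1.png

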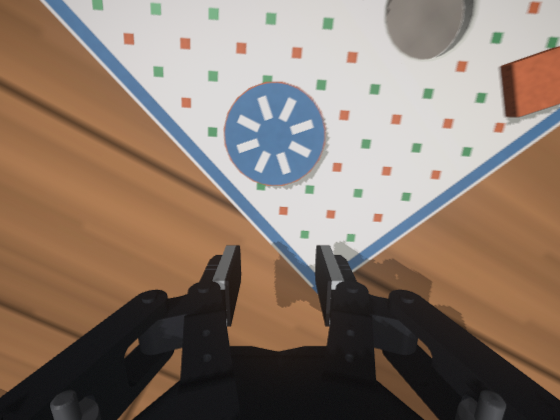

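The large tile sits at (274,137), world about (499,-121), in line with the jaws. I now descend and probe for the panel gently.

```bash
python3 -m creep '[[0,0,0,0.04,0,2,4],[0,0,0,0,0,2,4],[0,0,0,0,0,0.9,4],[0,0,0,0,0,0,4]]' 60 | egrep 'tcp_pos|force'
for i in 1 ; do python3 -m creep '[[0,0,0,0,0,0.2,4],[0,0,0,0,0,0,4]]' | egrep 'tcp_pos|^force'; done
python3 -m creep '[[0,0,0,0,0,0.2,4],[0,0,0,0,0,0,4]]' | egrep 'tcp_pos|^force'
python3 -m creep '[[0,0,0,0,0,0.2,4],[0,0,0,0,0,0,4]]' | egrep 'tcp_pos|^force'
```

```text
tcp_pos: [447.3, -152.4, 57.3]
force: [-0.6, 0.7, 0.6]
grasp_force: 0.0
tcp_pos: [448.4, -152.8, 56.6]
force: [-0.2, 0.0, 0.3]
tcp_pos: [448.0, -152.4, 54.0]
force: [-0.4, 0.6, -0.4]
tcp_pos: [447.5, -152.0, 51.3]
force: [0.6, -0.6, 0.3]
```

```bash
python3 -m creep '[[0,0,0,0,0,0.2,4],[0,0,0,0,0,0,4]]' | egrep 'tcp_pos|^force'
python3 -m creep '[[0,0,0,0,0,0.2,4],[0,0,0,0,0,0,4]]' | egrep 'tcp_pos|^force'
python3 - <<'E'
from h import *
im=env.get_image("side");p=proj("side",[[448,-152,24]])[0];print(p)
x,y=map(int,p);cv2.imwrite("pics/s1.png",cv2.resize(im[max(0,y-60):y+40,x-80:x+60],None,fx=5,fy=5,interpolation=2))
E
```

```text
tcp_pos: [447.3, -151.9, 49.0]
force: [-0.0, 0.3, 0.2]
tcp_pos: [447.7, -152.1, 47.5]
force: [-0.4, 1.3, 3.5]
[367.93079591 219.2501606 ]
```

View pics/s1.png

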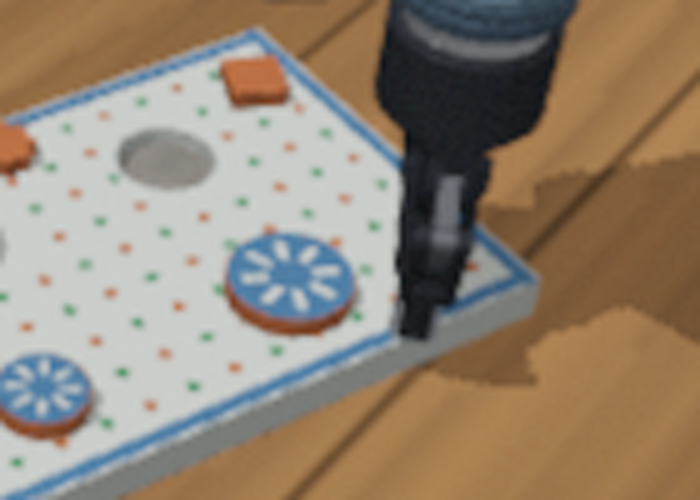

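The panel touch came at TCP z of about 48. The side view shows a fingertip just on the panel's border behind the large tile. I raise 3 mm and push.

```bash
sed -i 's/^L=.*;H0=/L=np.array([499,-121.2]);H0=/' h.py
python3 -m creep '[[0,0,0,0.5,-0.05,-0.3,4],[0,0,0,1,-0.05,0,4],[0,0,0,1,0,0,4],[0,0,0,1,0,0,4],[0,0,0,1,0,0,4]]' | egrep 'tcp_pos|^force'
python3 -m creep '[[0,0,0,1,0,0,4],[0,0,0,1,0,0,4],[0,0,0,1,0,0,4],[0,0,0,1,0,0,4],[0,0,0,0,0,0,4]]' | egrep 'tcp_pos|^force'
python3 - <<'E'
from h import *
u=(H0-L)/np.linalg.norm(H0-L);go(H0-36*u,u,51);look("w2")
E
```

```text
tcp_pos: [487.3, -128.2, 50.2]
force: [-1.1, -1.2, -0.3]
tcp_pos: [522.9, -108.5, 50.5]
force: [0.4, -0.0, 0.6]
t 3.67 tcp [ 522.9 -108.5   50.5] z-axis [ 0.002 -0.    -1.   ] turnz -0.18 shift cm [11.54 -0.08 -0.05] F [ 0.4 -0.   0.6] w 39.8 nose 25.0
blue px 522 320 world 559.0 -239.2 r 22.1
blue px 278 197 world 554.0 -91.4 r 30.5
blue px 39 100 world 540.4 18.2 r 22.0
blue px 538 39 world 664.1 -150.5 r 18.4
grey px 453 172 world 605.2 -163.7 r 27.4
```

View pics/w2.png

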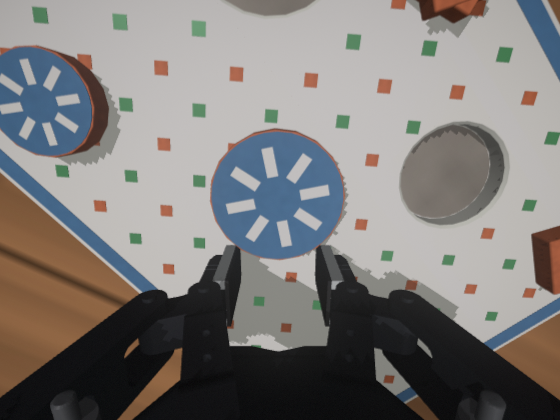

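The large tile at (278,197) is nested between the fingertips and the large recess is dead ahead at (270,0). I keep pushing.

```bash
python3 -m creep '[[0,0,0,1,-0.02,0,4],[0,0,0,1,-0.02,0,4],[0,0,0,1,-0.02,0,4],[0,0,0,1,-0.02,0,4],[0,0,0,1,0,0,4]]' | egrep 'tcp_pos|^force'
python3 -m creep '[[0,0,0,1,0,0,4],[0,0,0,1,0,0,4],[0,0,0,0.5,0,0,4],[0,0,0,0,0,0,4]]' | egrep 'tcp_pos|^force'
python3 - <<'E'
from h import *
u=(H0-L)/np.linalg.norm(H0-L);go(H0-36*u,u,51);look("w3")
E
```

```text
tcp_pos: [565.0, -83.3, 50.3]
force: [-0.8, 0.4, -0.8]
tcp_pos: [587.1, -71.0, 50.4]
force: [0.4, 0.2, 0.2]
t 4.47 tcp [587.1 -71.   50.4] z-axis [ 0.001 -0.    -1.   ] turnz -0.19 shift cm [ 4.11 -0.01 -0.06] F [0.4 0.2 0.2] w 40.0 nose 25.0
blue px 46 290 world 514.8 25.3 r 29.3
blue px 76 258 world 540.8 18.0 r 21.7
blue px 278 196 world 618.2 -54.3 r 30.5
grey px 269 103 world 651.2 -32.0 r 37.0
grey px 123 36 world 645.5 40.6 r 39.1
```

View pics/w3.png

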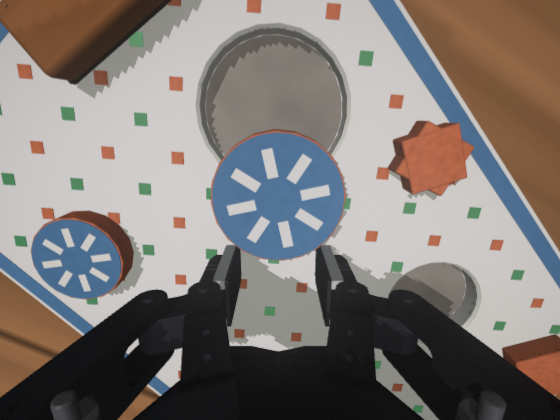

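The large tile (278,196) overlaps the recess mouth, whose centre is at (274,102): about 40 mm to go and 2 mm to the left.

```bash
python3 -m creep '[[0,0,0,0.6,-0.1,0,4],[0,0,0,0.6,-0.1,0,4],[0,0,0,0.6,0,0,4],[0,0,0,0.6,0,0,4],[0,0,0,0.5,0,0,4]]' | egrep 'tcp_pos|^force'
python3 -m creep '[[0,0,0,0.3,0,0,4],[0,0,0,0.3,0,0,4],[0,0,0,0.2,0,0,4],[0,0,0,0,0,0,4]]' | egrep 'tcp_pos|^force'
python3 - <<'E'
from h import *
u=(H0-L)/np.linalg.norm(H0-L);go(H0-36*u,u,51);look("w4")
E
```

```text
tcp_pos: [610.8, -55.3, 50.4]
force: [0.1, -0.4, 0.6]
tcp_pos: [617.4, -51.4, 50.3]
force: [-0.3, 0.9, 0.1]
t 5.27 tcp [617.4 -51.4  50.3] z-axis [ 0.  0. -1.] turnz -0.23 shift cm [ 0.5   0.18 -0.07] F [-0.3  0.9  0.1] w 40.1 nose 25.0
blue px 62 300 world 542.7 35.9 r 33.3
blue px 278 195 world 649.3 -34.4 r 30.7
grey px 278 180 world 653.4 -32.7 r 36.6
grey px 133 108 world 648.2 43.2 r 41.4
```

View pics/w4.png

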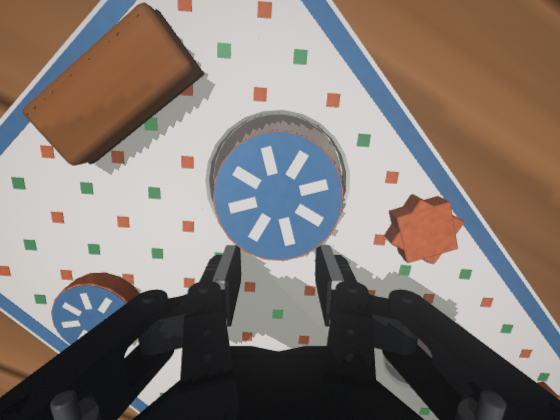

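The large tile (278,195) is nearly centred on the mouth (278,180), with about 5 mm to go.

```bash
python3 -m creep '[[0,0,0,0.2,0,0,4],[0,0,0,0.2,0,0,4],[0,0,0,0.2,0,0,4],[0,0,0,0.1,0,0,4],[0,0,0,0,0,0,4]]' | egrep 'tcp_pos|^force'
python3 - <<'E'
from h import *
look("w5")
E
```

```text
tcp_pos: [623.4, -48.1, 50.4]
force: [0.1, -0.3, -0.6]
blue px 59 308 world 544.2 39.7 r 32.3
blue px 278 198 world 654.5 -31.6 r 28.1
grey px 138 129 world 647.4 42.2 r 41.0
```

View pics/w5.png

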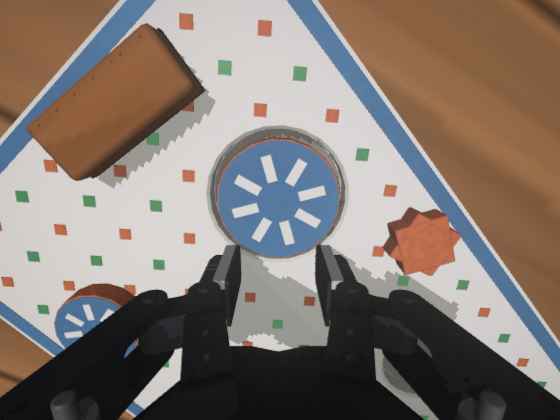

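The large tile has dropped: its centre is at (278,198) and its apparent radius shrank by 8 %. That was the last allowed picture, so I go by numbers from here. I back off, verify, and plan the small tile.

```bash
python3 -m creep '[[0,0,0,-0.6,0,-0.5,4],[0,0,0,-1,0,-3,4],[0,0,0,-1,0,-3,4],[0,0,0,0,0,-1.5,2.8],[0,0,0,0,0,0,2.8]]' | egrep 'tcp_pos|^force'
sed -i 's/S=np.array.*/S=np.array([541.5,17.5]);H1=np.array([608.2,-165])/' h.py
python3 - <<'E'
from h import *
look("w6",24)
im=env.get_image("top");hsv=cv2.cvtColor(im,cv2.COLOR_BGR2HSV)
u=(H1-S)/np.linalg.norm(H1-S);go(S-55*u,u,130)
E
```

```text
tcp_pos: [602.6, -62.2, 135.3]
force: [-0.0, -0.8, 0.8]
blue px 150 229 world 535.1 20.8 r 22.2
blue px 275 136 world 651.5 -32.6 r 29.4
grey px 298 274 world 559.3 -109.2 r 33.3
grey px 274 134 world 652.3 -30.9 r 35.1
t 6.3 tcp [600.7 -61.3 131.2] z-axis [ 0.002 -0.001 -1.   ] turnz 99.43 shift cm [-14.94   2.85   0.12] F [-0.9 -0.6 -0.7] w 28.2 nose 25.0
```

```bash
python3 -m creep '[[0,0,7.1,0,0,0,2.8],[0,0,7.1,0,0,0,2.8],[0,0,7.1,0,0,0,2.8],[0,0,7.1,0,0,0,2.8],[0,0,7.1,0,0,0,2.8]]' | egrep 'tcp_pos'
python3 -m creep '[[0,0,7.1,0,0,0,2.8],[0,0,7.1,0,0,0,2.8],[0,0,7.1,0,0,0,2.8],[0,0,7.1,0,0,0,2.8],[0,0,7.1,0,0,0,2.8]]' | egrep 'tcp_pos'
python3 -m creep '[[0,0,7.1,0,0,0,2.8],[0,0,7.1,0,0,0,2.8],[0,0,7.1,0,0,0,2.8],[0,0,7.1,0,0,0,2.8]]' | egrep 'tcp_pos'
python3 -m creep '[[0,0,0,-3.6,0.7,0,2.8],[0,0,0,-3.6,0.7,0,2.8],[0,0,0,-3.6,0.7,0,2.8],[0,0,0,-3.6,0.7,0,2.8],[0,0,0,0,0,0,2.8]]' | egrep 'tcp_pos'
python3 -m creep '[[0,0,0,0,0,0,2.8]]' | egrep 'tcp_pos'
python3 - <<'E'
from h import *
u=(H1-S)/np.linalg.norm(H1-S);go(S-55*u,u,60);look("w7")
E
```

```text
tcp_pos: [599.3, -60.6, 128.2]
tcp_pos: [599.3, -60.6, 128.2]
tcp_pos: [599.3, -60.6, 128.2]
tcp_pos: [519.3, 69.4, 127.7]
tcp_pos: [522.7, 66.2, 128.8]
t 7.97 tcp [522.7  66.2 128.8] z-axis [-0.003  0.    -1.   ] turnz 0.24 shift cm [-0.28 -0.1   6.88] F [0.4 0.3 0.6] w 27.6 nose 25.0
blue px 448 43 world 462.5 -84.4 r 33.2
blue px 145 17 world 648.1 -33.9 r 28.7
blue px 16 30 world 724.7 3.7 r 22.2
```

```bash
cat >> h.py <<'E'
def tile(guess,rad,z=36,win=25):
    "circle of the blue tile near a world guess, from wrist (rays on plane z)"
    im=env.get_image("wrist");c=env.get_calibration("wrist")
    hsv=cv2.cvtColor(im,cv2.COLOR_BGR2HSV);h,s,v=[hsv[...,i].astype(int) for i in range(3)]
    m=(h>95)&(h<125)&(s>100)&(v>50);yy,xx=np.nonzero(m)
    p=ray("wrist",np.c_[xx,yy],z,c);k=np.linalg.norm(p-guess,axis=1)<rad+win
    mm=np.zeros(m.shape,np.uint8);mm[yy[k],xx[k]]=1
    for k in cv2.findContours(mm,cv2.RETR_EXTERNAL,cv2.CHAIN_APPROX_NONE)[0]:
        if cv2.contourArea(k)<200: continue
        q=ray("wrist",k[:,0],z,c).astype(np.float32);e=cv2.minEnclosingCircle(q)
        print("tile",np.round(e[0],1),"r",round(e[1],1),"area",cv2.contourArea(k),"px",np.round(cv2.minEnclosingCircle(k)[0]))
E
python3 - <<'E'
from h import *
print(proj("wrist",[[*S,36],[*H1,24]]).round());tile(S,20,win=12)
E
```

```text
[[ 277.  151.]
 [ 278. -202.]]
tile [546.1  19.4] r 20.6 area 764.0 px [270. 152.]
```

```bash
sed -i 's/(s>100)&(v>50)/(s>70)\&(v>20)/' h.py; python3 - <<'E'
from h import *
tile(S,20,win=12)
im=cv2.imread("pics/w7.png");print(cv2.cvtColor(im,cv2.COLOR_BGR2HSV)[110:200:8,277].tolist())
print(cv2.cvtColor(im,cv2.COLOR_BGR2HSV)[150,220:340:10].tolist())
E
```

```text
tile [542.4  17.7] r 21.6 area 2769.5 px [277. 152.]
[[26, 11, 179], [108, 72, 127], [106, 94, 130], [106, 98, 130], [106, 97, 132], [106, 97, 131], [106, 97, 131], [104, 32, 152], [106, 107, 183], [10, 3, 236], [10, 3, 235], [66, 71, 182]]
[[10, 3, 237], [10, 3, 235], [0, 2, 236], [106, 108, 184], [106, 87, 188], [106, 96, 130], [106, 97, 129], [106, 100, 128], [106, 100, 128], [30, 12, 177], [67, 98, 158], [26, 12, 177]]
```

```bash
sed -i 's/S=np.array.*/S=np.array([542.4,17.7]);H1=np.array([608.2,-165])/' h.py
python3 -m creep '[[0,0,0.2,-0.2,-0.05,2.5,2.8],[0,0,0,0,-0.05,2.5,2.8],[0,0,0,0,0,2.1,2.8],[0,0,0,0,0,0,2.8],[0,0,0,0,0,0.3,2.8]]' | egrep 'tcp_pos|^force'
python3 -m creep '[[0,0,0,0,0,0.2,2.8],[0,0,0,0,0,0,2.8]]' | egrep 'tcp_pos|^force'
python3 - <<'E'
from h import *
u=(H1-S)/np.linalg.norm(H1-S);go(S-55*u,u,52);tile(S,20,win=12)
E
```

```text
tcp_pos: [524.9, 65.8, 55.6]
force: [0.6, -0.2, 1.0]
tcp_pos: [526.0, 66.3, 55.2]
force: [-0.1, -0.5, -0.1]
t 8.7 tcp [526.   66.3  55.2] z-axis [ 0.002 -0.    -1.   ] turnz 0.08 shift cm [-0.37  0.1   0.32] F [-0.1 -0.5 -0.1] w 27.9 nose 25.0
tile [541.8  18.5] r 21.8 area 6457.5 px [280. 168.]
```

```bash
python3 -m creep '[[0,0,0,0,0.05,0.3,2.8],[0,0,0,0.5,0.05,0,2.8],[0,0,0,1,0,0,2.8],[0,0,0,1,0,0,2.8],[0,0,0,1,0,0,2.8]]' | egrep 'tcp_pos|^force'
python3 -m creep '[[0,0,0,1,0,0,2.8],[0,0,0,1,0,0,2.8],[0,0,0,1,0,0,2.8],[0,0,0,1,0,0,2.8],[0,0,0,0,0,0,2.8]]' | egrep 'tcp_pos|^force'
python3 - <<'E'
from h import *
u=(H1-S)/np.linalg.norm(H1-S);go(H1-29*u,u,52);p=np.array(env.state()['tcp_pos'])[:2];tile(p+29*u,20,win=15)
E
```

```text
tcp_pos: [536.6, 32.4, 51.6]
force: [0.3, 0.6, -0.4]
tcp_pos: [550.7, -6.2, 51.5]
force: [0.1, -0.4, 0.9]
t 9.58 tcp [550.7  -6.2  51.5] z-axis [ 0.001 -0.001 -1.   ] turnz 0.02 shift cm [13.99 -0.03 -0.05] F [ 0.1 -0.4  0.9] w 27.6 nose 25.0
tile [560.  -34.6] r 21.8 area 5956.5 px [279. 210.]
```

```bash
python3 -m creep '[[0,0,0,1,0,0,2.8],[0,0,0,1,0,0,2.8],[0,0,0,1,0,0,2.8],[0,0,0,1,0,0,2.8],[0,0,0,1,0,0,2.8]]' | egrep 'tcp_pos|^force'
python3 -m creep '[[0,0,0,1,0,0,2.8],[0,0,0,1,0,0,2.8],[0,0,0,1,0,0,2.8],[0,0,0,1,0,0,2.8],[0,0,0,0,0,0,2.8]]' | egrep 'tcp_pos|^force'
python3 - <<'E'
from h import *
u=(H1-S)/np.linalg.norm(H1-S);go(H1-29*u,u,52);p=np.array(env.state()['tcp_pos'])[:2];tile(p+29*u,20,win=15);look("w8")
print(proj("wrist",[[*H1,24]]).round())
E
```

```text
tcp_pos: [567.0, -52.1, 51.3]
force: [0.4, 0.2, 0.0]
tcp_pos: [581.2, -90.8, 51.6]
force: [-0.2, -0.6, 0.3]
t 10.47 tcp [581.2 -90.8  51.6] z-axis [ 0.001 -0.001 -1.   ] turnz 0.04 shift cm [ 4.99 -0.02 -0.04] F [-0.2 -0.6  0.3] w 28.1 nose 25.0
tile [ 590.7 -119.1] r 21.7 area 5950.0 px [278. 210.]
blue px 126 296 world 647.3 -42.6 r 28.2
blue px 508 288 world 463.1 -118.0 r 32.8
blue px 291 197 world 587.0 -127.4 r 15.4
[[276. 103.]]
```

```bash
python3 - <<'E'
from h import *
im=cv2.imread("pics/w8.png");h=cv2.cvtColor(im,cv2.COLOR_BGR2HSV)
print(h[103,190:370:9].tolist());print(h[20:175:9,276].tolist())
c=env.get_calibration("wrist")
m=(h[...,1]<60)&(h[...,2]<168);m[:,:190]=0;m[:,370:]=0;m[180:]=0
for k in blobs(m,500):
    x,y,w,hh=cv2.boundingRect(k);print(x,y,w,hh,cv2.contourArea(k));q=ray("wrist",cv2.convexHull(k)[:,0],24,c).astype(np.float32);print(cv2.minEnclosingCircle(q))
E
```

```text
[[12, 6, 216], [12, 6, 216], [12, 6, 215], [12, 6, 216], [26, 12, 150], [18, 25, 102], [16, 28, 139], [16, 28, 137], [16, 28, 136], [14, 29, 134], [14, 29, 130], [16, 29, 133], [14, 28, 135], [15, 30, 135], [15, 26, 97], [14, 29, 98], [24, 15, 87], [30, 11, 158], [26, 13, 159], [26, 11, 159]]
[[12, 6, 210], [12, 6, 210], [12, 6, 211], [26, 10, 175], [14, 23, 143], [16, 29, 134], [17, 27, 132], [14, 25, 131], [13, 27, 131], [14, 29, 131], [14, 29, 134], [16, 27, 140], [14, 27, 142], [16, 27, 140], [16, 28, 99], [15, 26, 98], [0, 67, 111], [105, 109, 110]]
214 5 156 175 16095.5
((600.229736328125, -166.36163330078125), 52.22120666503906)
```

```bash
python3 - <<'E'
from h import *
im=cv2.imread("pics/w8.png");h=cv2.cvtColor(im,cv2.COLOR_BGR2HSV);c=env.get_calibration("wrist")
m=((h[...,2]<128)|((h[...,1]>18)&(h[...,1]<60)&(h[...,2]<150)));m[:,:190]=0;m[:,370:]=0;m[140:]=0;m[:25]=0
for k in blobs(m,500):
    x,y,w,hh=cv2.boundingRect(k);print(x,y,w,hh)
    q=k[:,0][k[:,0][:,1]<135].astype(float);w_=ray("wrist",q,24,c)
    A=np.c_[2*w_,np.ones(len(w_))];s=np.linalg.lstsq(A,(w_**2).sum(1),rcond=None)[0];print("circle",s[:2].round(1),"r",np.sqrt(s[2]+s[:2]@s[:2]).round(1))
E
```

```text
227 50 112 90
circle [ 604.6 -162.7] r 25.7
```

```bash
python3 -m creep '[[0,0,0,0.8,0.08,0,2.8],[0,0,0,0.8,0.08,0,2.8],[0,0,0,0.8,0,0,2.8],[0,0,0,0.7,0,0,2.8],[0,0,0,0.5,0,0,2.8]]' | egrep 'tcp_pos|^force'
python3 -m creep '[[0,0,0,0.3,0,0,2.8],[0,0,0,0.2,0,0,2.8],[0,0,0,0,0,0,2.8]]' | egrep 'tcp_pos|^force'
cat >> h.py <<'E'
def hole(y1=140):
    im=env.get_image("wrist");h=cv2.cvtColor(im,cv2.COLOR_BGR2HSV);c=env.get_calibration("wrist")
    m=((h[...,2]<128)|((h[...,1]>18)&(h[...,1]<60)&(h[...,2]<150)));m[:,:190]=0;m[:,370:]=0;m[y1:]=0;m[:25]=0
    for k in blobs(m,300):
        q=k[:,0][k[:,0][:,1]<y1-4].astype(float);w_=ray("wrist",q,24,c)
        A=np.c_[2*w_,np.ones(len(w_))];s=np.linalg.lstsq(A,(w_**2).sum(1),rcond=None)[0];print("box",cv2.boundingRect(k),"circle",s[:2].round(1),"r",np.sqrt(s[2]+s[:2]@s[:2]).round(1))
E
python3 - <<'E'
from h import *
u=(H1-S)/np.linalg.norm(H1-S);go(H1-29*u,u,52);p=np.array(env.state()['tcp_pos'])[:2];tile(p+29*u,20,win=15);hole(165)
E
```

```text
tcp_pos: [591.5, -124.1, 51.5]
force: [-0.1, 0.4, 0.6]
tcp_pos: [592.8, -128.2, 51.3]
force: [0.6, -0.1, 0.5]
t 11.23 tcp [ 592.8 -128.2   51.3] z-axis [ 0. -0. -1.] turnz 0.1 shift cm [ 1.09 -0.2  -0.07] F [ 0.6 -0.1  0.5] w 27.9 nose 25.0
tile [ 603.8 -159.3] r 22.0 area 6009.0 px [277. 205.]
box (232, 140, 93, 25) circle [ 603.7 -161.7] r 28.3
box (298, 25, 72, 60) circle [ 603.8 -236.9] r 14.2
```

```bash
python3 -m creep '[[0,0,0,0.2,0,0,2.8],[0,0,0,0.2,0,0,2.8],[0,0,0,0.2,0,0,2.8],[0,0,0,0,0,0,2.8],[0,0,0,0,0,0,2.8]]' | egrep 'tcp_pos|^force'
python3 - <<'E'
from h import *
u=(H1-S)/np.linalg.norm(H1-S);go(H1-29*u,u,52);p=np.array(env.state()['tcp_pos'])[:2];tile(p+29*u,20,win=15);hole(165)
E
```

```text
tcp_pos: [594.8, -133.5, 51.3]
force: [-0.1, -0.0, -0.1]
t 11.75 tcp [ 594.8 -133.5   51.3] z-axis [ 0. -0. -1.] turnz 0.11 shift cm [ 0.52 -0.19 -0.07] F [-0.1 -0.  -0.1] w 28.0 nose 25.0
tile [ 605.4 -163.7] r 21.8 area 5790.0 px [278. 208.]
box (245, 150, 70, 15) circle [ 604.7 -166.9] r 23.9
box (294, 26, 76, 73) circle [ 604.5 -239.9] r 16.6
```

```bash
python3 -m creep '[[0,0,0,0.2,0,0,2.8],[0,0,0,0.2,0,0,2.8],[0,0,0,0.1,0,0,2.8],[0,0,0,0,0,0,2.8],[0,0,0,0,0,0,2.8]]' | egrep 'tcp_pos|^force'
python3 - <<'E'
from h import *
u=(H1-S)/np.linalg.norm(H1-S);go(H1-29*u,u,52);p=np.array(env.state()['tcp_pos'])[:2];tile(p+29*u,20,win=15);hole(165)
E
```

```text
tcp_pos: [596.5, -138.2, 51.3]
force: [0.3, 0.6, -0.3]
t 12.27 tcp [ 596.5 -138.2   51.3] z-axis [ 0. -0. -1.] turnz 0.11 shift cm [ 0.02 -0.2  -0.07] F [ 0.3  0.6 -0.3] w 27.9 nose 25.0
tile [ 606.5 -166.3] r 20.0 area 4989.5 px [278. 212.]
```

The small tile's apparent radius shrank by the same 8 %, so it has dropped. I back off and verify both from above.

```bash
python3 -m creep '[[0,0,0,-0.6,0,-0.5,2.8],[0,0,0,-2,0,-3,2.8],[0,0,0,-3,0,-3,2.8],[0,0,0,-3,0,-3,2.8],[0,0,0,-3,0,-3,2.8]]' | egrep 'tcp_pos|^force'
python3 -m creep '[[0,0,0,-4,0,-1,2.8],[0,0,0,-4,0,-1,2.8],[0,0,0,-4,0,-1,2.8],[0,0,0,0,0,0,2.8],[0,0,0,0,0,0,2.8]]' | egrep 'tcp_pos|^force'
python3 - <<'E'
from h import *
def fit(w):
    s=np.linalg.lstsq(np.c_[2*w,np.ones(len(w))],(w**2).sum(1),rcond=None)[0];return s[:2].round(1),np.sqrt(s[2]+s[:2]@s[:2]).round(1)
for n in("wrist","top","side"):
    im=env.get_image(n);c=env.get_calibration(n);cv2.imwrite(f"pics/f_{n}.png",im)
    h=cv2.cvtColor(im,cv2.COLOR_BGR2HSV);b=(h[...,0]>95)&(h[...,0]<125)&(h[...,1]>70)
    for nm,H,r in(("L",H0,32),("S",H1,23)):
        yy,xx=np.nonzero(b);p=ray(n,np.c_[xx,yy],24,c);k=np.linalg.norm(p-H,axis=1)<r+6
        if k.sum()<20: print(n,nm,"none");continue
        q=cv2.convexHull(np.c_[xx,yy][k].astype(np.int32))[:,0];w=ray(n,q,24,c);print(n,nm,"fit",*fit(w),"ext",(w.max(0)-w.min(0)).round(1),proj(n,[[*H,24]],c)[0].round())
go(H1,H1-S,52)
E
```

```text
tcp_pos: [556.4, -29.2, 176.0]
force: [0.7, -0.0, -0.4]
tcp_pos: [516.1, 84.4, 205.9]
force: [-0.4, -0.7, -0.7]
wrist L fit [651.6 -35.6] 30.4 ext [61.  52.9] [178.  22.]
wrist S none
top L fit [653.3 -34.2] 29.3 ext [58.9 56.2] [282. 199.]
top S fit [ 607.2 -164.2] 20.9 ext [39.2 41.5] [336. 217.]
side L fit [650.8 -34.3] 29.4 ext [59.9 57.8] [273. 207.]
side S fit [ 605.8 -164.9] 21.0 ext [43.  39.2] [319. 189.]
t 13.35 tcp [516.7  81.6 204.5] z-axis [-0. -0. -1.] turnz 0.09 shift cm [26.3  -0.26 15.25] F [ 0.5 -0.  -0.2] w 27.9 nose 25.0
```

```bash
python3 -c "
from station import env
print(env.sign_off())"
```

```text
the job is handed in; nothing more can be done
None
```

I handed the job in at about 13 s of the 48 s allowed, with each tile pushed into its own recess; the top and side cameras put both within about 3 mm of centre and level with the panel, the other things were not touched, and no verdict was shown.

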